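# Put the bar tools away in the sliding-cover chest

## Task

Put the bar tools away in the low white chest: slide its flush cover fully open, push the red-tipped hinged stop right down so that it holds the cover open, then lay every bar tool that is out flat on the tray floor, side by side and lengthwise, with all heads towards the end with the black strip. When they are all in, flick the stop fully up again and slide the cover fully shut over them. Leave everything else on the cart where it stands.

Things in the scene. Friction and masses are not known exactly. Their poses are not given: they have to be found in the camera images.
- chest: Low white tool chest, 210 (its x) x 430 (its y) x 50 mm high, fixed. Origin: centre of its underside; z up. Its +y half is an open-topped tray, its -y half a solid deck on to which the cover slides. All walls 8 mm thick, tops at 50 mm.
- tray_floor (a point): Centre of the tray's cork floor, in the chest frame x 0, y 108.5, z 14 mm. Tray inside: chest x from -97 to +97 mm, y from +10 to +207 mm, walls 36 mm above this floor.
- head_end (a point): Middle of the black strip on top of the chest's +y end wall (chest frame y 213 mm): the end where the tool heads belong.
- cover (a joint): Travel of the chest's flush dark steel cover, m: 0 = shut over the tray, 0.206 = fully open at its end stop, over the deck (it opens towards the chest's -y). A plain plate 188 (x) x 202 (y) x 6 mm, top at 50 mm, no handle: press on it from above with 6 to 15 N and drag. About 1 N of sliding friction; stays where it is left.
- cover_top (a point): Centre of the cover's upper face; moves with it (chest frame: x 0, y = 105 mm minus travel, z 50 mm).
- stop (a joint): Angle of the hinged cover stop, a lever on the chest's -x wall, rad: 0 = fully up, 0.6 = fully down, arm level. Stiff hinge (2 N at the pad); stays where left. Down, its steel tooth, 86 mm from the hinge, blocks the open cover from closing (about 10 mm of play); if the cover is less than 0.195 m open, the tooth lands on it and the lever cannot go right down.
- stop_hinge (a point): Hinge of the stop: in the chest frame x -100, y -70, z 75 mm; its axis is along the chest's x. The lever points to the chest's +y.
- stop_pad (a point): Centre of the red pad at the lever's tip, 108 mm from the hinge: 24 mm wide (chest x), 34 mm long, 12 mm thick. Moves with the lever: 61 mm above the hinge when up, at hinge height (25 mm above the wall top) when down. Can be pressed from above, pinched across its 24 mm, or hooked from below.
- tool_a: Bar tool: muddler, lying: brown wooden handle, black head. 165 mm long, 16 mm thick; handle 123 mm long and 18 mm wide, head 26 mm wide and 42 mm long. 80 to 150 g. Origin: middle of its length, on its axis (8 mm above what it lies on); x points along it to the head. May be absent.
- tool_a_head (a point): Head end of tool_a, 82.5 mm from its origin along its x.
- tool_b: Bar tool: bottle opener, lying: blue handle, steel head with a round dark hole showing. 165 mm long, 16 mm thick; handle 123 mm long and 18 mm wide, head 26 mm wide and 44 mm long. 80 to 150 g. Origin: middle of its length, on its axis (8 mm above what it lies on); x points along it to the head. May be absent.
- tool_b_head (a point): Head end of tool_b, 82.5 mm from its origin along its x.
- tool_c: Bar tool: muddler, lying: brown wooden handle, black head. 165 mm long, 16 mm thick; handle 123 mm long and 18 mm wide, head 26 mm wide and 42 mm long. 80 to 150 g. Origin: middle of its length, on its axis (8 mm above what it lies on); x points along it to the head. May be absent.
- tool_c_head (a point): Head end of tool_c, 82.5 mm from its origin along its x.
- tool_d: Bar tool: bottle opener, lying: blue handle, steel head with a round dark hole showing. 165 mm long, 16 mm thick; handle 123 mm long and 18 mm wide, head 26 mm wide and 44 mm long. 80 to 150 g. Origin: middle of its length, on its axis (8 mm above what it lies on); x points along it to the head. May be absent.
- tool_d_head (a point): Head end of tool_d, 82.5 mm from its origin along its x.
- shaker: Slim aluminium cocktail shaker, standing, 82 mm wide, 200 mm high. Bystander: leave it alone. Origin: centre of its underside.
- measuring_cup: Clear plastic measuring cup, 84 mm wide, 85 mm high. Bystander: leave it alone. Origin: centre of its underside.
- funnel: Steel funnel, standing mouth down, 100 mm wide, 120 mm high. Bystander: leave it alone. Origin: centre of its underside.
- tonic: Green bottle, 66 mm wide, 200 mm high. Bystander: leave it alone. Origin: centre of its underside.
- bitters: Amber bottle, 60 mm wide, 160 mm high. Bystander: leave it alone. Origin: centre of its underside.
- coasters: Stack of round marble coasters, 100 mm wide, 30 mm high. Bystander: leave it alone. Origin: centre of its underside.
There are look-alikes about, which are no part of the job. Leave any orange or turquoise look-alike of the tool_c alone.

How it is judged:
By the outcome, as a careful person would: the job done as asked, in the order asked, and still so for the second after the job is handed in, with the robot touching nothing.
Of tool_a, tool_b, tool_c, tool_d only 3 to 4 are there at a start; the rules pass over those that are not, and their reading is None.
At some moment in a run one of tool_a, tool_b, tool_c, tool_d may be knocked a few centimetres aside while the robot is not near it.
Once in a run the grip may slacken for a moment while it holds something.
It also fails if it takes over 210 s, if anything falls off the work surface, if the arm or the gripper's body presses on something with over 40 N, if the wrist force passes 120 N, or if a joint passes its speed limit or range.

## Robot

A 6-joint arm with a two-finger parallel gripper is mounted at the origin on the work surface. World frame = base frame: x ahead of the robot, y to its left, z up, the work surface at z = 0. Lengths are in m, angles in rad, forces in N, time in s.
With the tool pointing down it reaches from about 0.35 to 0.85 m from the base axis. Payload 8.1 kg.
Tool frame: the origin (TCP) lies at the very end of the fingers, on their centre line; the grasp point (between the pads) lies 19 mm behind it (robot.pinch_z is the distance from the TCP to the grasp point, in m); y points along the fingers, x is the direction in which the jaws open and shut, and the axes are right-handed (so a half turn about y gives the same grasp; the last joint's range is limited). The gripper opens to 93 mm and grips with 3 to 60 N. Pads are 15 mm wide; open, the fingers measure 128 mm over their backs; the gripper's body (75 mm by 188 mm) begins 65 mm behind the grasp point.
Start: joints at [-1.241, 0.13, 1.488, -0, 1.523, -0.085], TCP at [0.242, -0.549, 0.219] pointing down, gripper open.
Joint ranges: [-2.96, 2.96], [-0.89, 2.26], [0.02, 2.5], [-1.34, 4.48], [0, 2.73], [-2.66, 2.66]. Speed limits (rad/s): [2.39, 2.39, 2.79, 3.14, 3.14, 3.14].

## Interface

Orientations are given as a rotation vector (axis times angle).
In Python, from plant import robot gives the robot as it stands.
- The arm moves only by the shell command python3 -m inch 'ROWS' [FORCE]. ROWS is JSON, a list of rows, each a list of 5 numbers: the closure, from -1 (fully open) to 1 (shut), then the shift along the world's x, y, z in m, then the turn about the world's z in rad. A call has 1 to 8 rows; each row is the pose to reach, as a shift and turn from the pose measured when the call began; what a row does not reach only later rows make up. A row lasts 1/8 s, in which the tool goes at most 62.5 mm and 10.7 degrees, less where a joint would pass 70% of its speed; a pose out of reach is approached as far as the arm can. A call with a gripper value outside its range is refused whole. The fingers move at their own pace and stop on an object; FORCE is the grip in N (left out, the last holds). Time passes only in rows, so rows that repeat a pose let the fingers close. It gives the time, the measured TCP pose, the force and the opening at its end, in the units of the state.
- robot.read_state(): the state, without advancing time (a new reading comes with each control period).
- robot.read_camera(name): name is "side" or "top"; returns a dict with "color" (480x640x3 uint8, red, green, blue), "mtx" (3x3 intrinsics, pixels), "dist_coeffs" ([k1, k2, p1, p2, k3] as OpenCV has them; the pictures are not rectified), "R" (3x3) and "t" (3): a world point X has camera coordinates R X + t. Camera axes: x right, y down, z forward; pixel columns grow to the right and rows downward; lengths in m; the calibration is good to about 2 mm. A picture is of the moment at which its call begins. There is no depth.
- robot.close_job(): hands the job in, once; it reports no verdict.
The state is a dict: "t": time; "q": joint angles; "dq": joint speeds; "joint_torque": joint torques, N m; "tool_pos": TCP position; "orientation": TCP orientation; "force": force on the tool from outside, world axes, zero at the start; "wrist_torque": the same for the moment, N m; "opening": finger opening in m.
Only numpy, scipy, OpenCV 4.12 (cv2) and the standard library are available. Lean on these libraries where they do the work, as an engineer would, in place of code of your own. Each camera call takes 0.05 s, during which the arm holds its last target. There are 200 camera calls.

## Working session

There is one attempt and no reset: what is moved stays moved. The work goes in short steps, Python scripts to look and compute and a shell command to move; the robot and the scene stay as the last step left them, time stands still between calls to the robot, and variables do not carry over. Pictures are saved under pics/ and viewed, about 12 in all and at most 16, crops included, and the job is handed in when it is done.

```bash
ls; mkdir -p pics
cat > h.py <<'E'
import numpy as np, cv2
from plant import robot
def cam(n,save=None):
    c=robot.read_camera(n)
    c={k:np.array(v) for k,v in c.items()}
    if save: cv2.imwrite(f'pics/{save}.png',c['color'][:,:,::-1])
    return c
def ray(c,px,z):
    p=cv2.undistortPoints(np.array(px,float).reshape(-1,1,2),c['mtx'],c['dist_coeffs']).reshape(-1,2)
    d=np.c_[p,np.ones(len(p))]@c['R']; o=-c['R'].T@c['t']
    return o+d*((z-o[2])/d[:,2])[:,None]
def proj(c,X):
    return cv2.projectPoints(np.array(X,float).reshape(-1,1,3),cv2.Rodrigues(c['R'])[0],c['t'],c['mtx'],c['dist_coeffs'])[0].reshape(-1,2)
E
python3 - <<'E'
from h import *
for n in('top','side'):
    c=cam(n,n+'0'); print(n,-c['R'].T@c['t'],c['R'].round(2).tolist(),c['mtx'][0,0])
s=robot.read_state(); print({k:np.round(v,3).tolist() for k,v in s.items()})
E
```

```text
pics
top [0.42316315 0.05451577 1.37904588] [[-0.01, -1.0, 0.02], [-0.99, 0.01, -0.11], [0.11, -0.02, -0.99]] 500.54894659815403
side [0.05891002 1.14367791 1.26943849] [[-0.92, -0.39, -0.0], [-0.27, 0.64, -0.72], [0.28, -0.66, -0.7]] 528.4039528060048
{'t': 0.1, 'q': [-1.241, 0.131, 1.489, 0.0, 1.523, -0.085], 'dq': [-0.001, -0.002, -0.001, -0.001, -0.001, -0.001], 'joint_torque': [0.001, -56.134, -49.309, 0.077, 0.029, -0.0], 'tool_pos': [0.242, -0.549, 0.218], 'orientation': [-1.376, 0.899, -0.897], 'force': [1.352, 0.698, 0.17], 'wrist_torque': [-0.049, 0.039, -0.003], 'opening': 0.093}
```

View pics/top0.png

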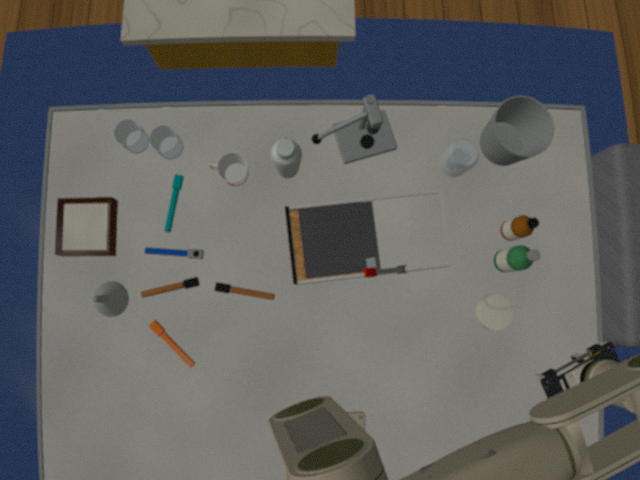

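View pics/side0.png

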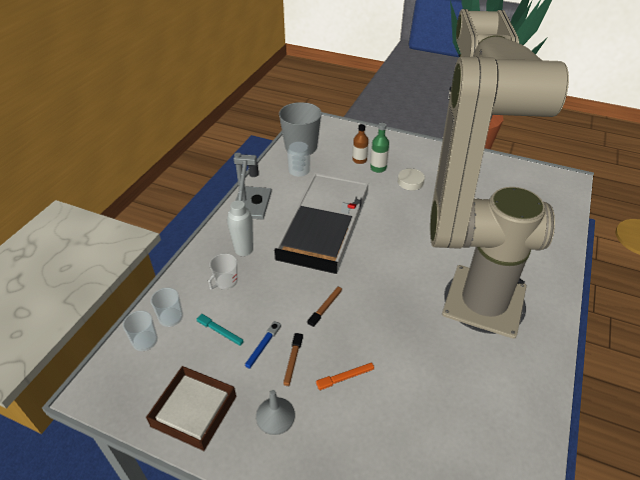

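The top view shows three tools out: two brown muddlers at (170,288) and (245,292), and a blue opener at (175,252). The orange and turquoise items are look-alikes. The chest sits at (290-450, 195-283), with its black strip at the left (+y) end and the stop pad at (370,271). The cover is already slightly open.

```bash
cat >> h.py <<'E'
def tools(c,z=0.016,show=True):
    """brown and blue handles with head direction"""
    hsv=cv2.cvtColor(c['color'],cv2.COLOR_RGB2HSV); out=[]
    for name,lo,hi in(('brown',(5,90,50),(16,215,190)),('blue',(104,150,90),(118,255,255))):
        m=cv2.inRange(hsv,lo,hi); n,l,st,ce=cv2.connectedComponentsWithStats(m)
        for i in range(1,n):
            if not 90<st[i,4]<900: continue
            pts=np.argwhere(l==i)[:,::-1]
            W=ray(c,pts,z)[:,:2]; 
            if not(0.1<W[:,0].mean()<.8 and abs(W[:,1].mean())<.65):continue
            mu=W.mean(0); w,v=np.linalg.eigh(np.cov(W.T)); a=v[:,1]; s=(W-mu)@a
            L=s.max()-s.min(); wd=np.ptp((W-mu)@v[:,0])
            out.append((name,mu,a,L,wd,ce[i]))
            if show: print(name,'px',ce[i].round(),'handle mid',mu.round(4),'axis deg',np.degrees(np.arctan2(a[1],a[0])).round(1),'L',L.round(3),'w',wd.round(3),'medianHSV',np.median(hsv[l==i],0))
    return out
E
python3 - <<'E'
from h import *
c=cam('top'); tools(c)
im=c['color'][:,:,::-1]
a=cv2.resize(im[180:300,275:465],None,fx=4,fy=4,interpolation=cv2.INTER_CUBIC)
cv2.imwrite('pics/chest.png',a)
# dark cover region
g=im.max(2); m=((g<85)).astype(np.uint8); n,l,st,ce=cv2.connectedComponentsWithStats(m)
for i in range(1,n):
    if st[i,4]>60 and 270<ce[i][0]<480 and 180<ce[i][1]<300:
        r=cv2.minAreaRect(np.argwhere(l==i)[:,::-1].astype(np.float32)); b=cv2.boxPoints(r)
        print(st[i],ray(c,b,0.05)[:,:2].round(4).tolist(),r)
E
```

```text
brown px [297. 250.] handle mid [0.5498 0.0677] axis deg -173.1 L 0.176 w 0.029 medianHSV [ 16. 137. 113.]
brown px [521. 227.] handle mid [ 0.6074 -0.5678] axis deg -170.5 L 0.058 w 0.062 medianHSV [ 15. 191.  97.]
brown px [162. 289.] handle mid [0.4444 0.4391] axis deg 102.8 L 0.121 w 0.015 medianHSV [ 14. 165. 106.]
brown px [251. 293.] handle mid [0.4336 0.1935] axis deg 79.4 L 0.123 w 0.015 medianHSV [ 15. 170. 105.]
brown px [171. 343.] handle mid [0.2973 0.4126] axis deg -135.2 L 0.16 w 0.026 medianHSV [ 12. 169. 145.]
blue px [166. 251.] handle mid [0.5481 0.4292] axis deg 85.5 L 0.114 w 0.012 medianHSV [107. 214. 113.]
[ 297  201  109   77 5188] [[0.6572, 0.0669], [0.6863, -0.2043], [0.4829, -0.2209], [0.4565, 0.0464]] ((351.0315856933594, 240.27943420410156), (75.18016815185547, 100.3402099609375), 83.54118347167969)
[285 206  12  78 329] [[0.664, 0.1013], [0.6652, 0.0892], [0.4578, 0.0681], [0.4567, 0.08]] ((290.67071533203125, 244.53659057617188), (77.63336181640625, 4.527692794799805), 83.6598129272461)
```

View pics/chest.png

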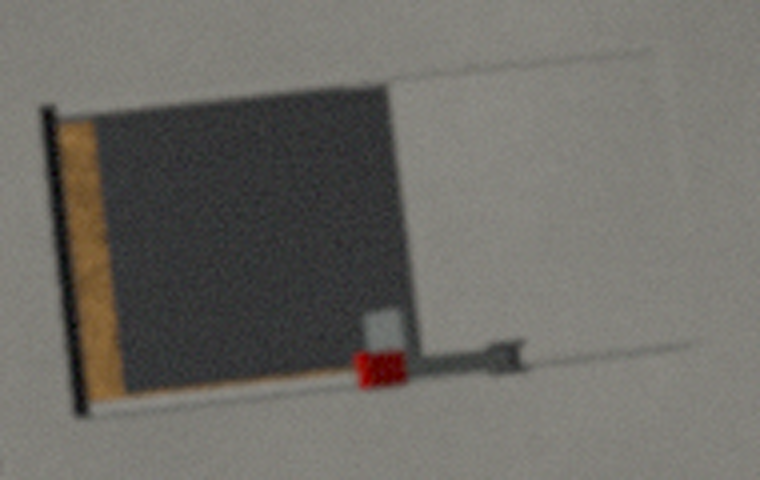

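The crop shows black strip corners at (48,108) and (82,412), the cover's left edge from (97,115) to (125,393) and its right edge from (387,86) to (420,355). The red pad is at (381,369) and the hinge near (510,357). Next I compute the chest frame.

```bash
cat >> h.py <<'E'
O=np.array([0.5827,-0.1272]); YAW=np.arctan2(.0213,.2073)
Rc=np.array([[np.cos(YAW),-np.sin(YAW)],[np.sin(YAW),np.cos(YAW)]])
def toW(p): return O+Rc@np.array(p)
def toC(p): return (np.array(p)[...,:2]-O)@Rc
E
python3 - <<'E'
from h import *
c=cam('top')
f=lambda p:[275+p[0]/4,180+p[1]/4]
for nm,z,ps in(('cover',.05,[(97,115),(125,393),(387,86),(420,355)]),('strip',.05,[(48,108),(82,412)]),('wallend',.05,[(652,48),(692,343)]),('pad',.142,[(381,369)]),('hinge',.075,[(510,357)])):
    print(nm,toC(ray(c,[f(p) for p in ps],z)).round(4).tolist())
def cp(p): 
    w=toW(p[:2]); return [w[0],w[1],p[2]]
# side overlay
im=cam('side')
def draw(c,sl,fx,out):
    a=cv2.resize(c['color'][sl][:,:,::-1],None,fx=fx,fy=fx,interpolation=cv2.INTER_CUBIC)
    for x in(-.105,.105):
        for y in(-.215,.215):
            u=proj(c,[cp((x,y,.05))])[0]; u=(u-[sl[1].start,sl[0].start])*fx; cv2.circle(a,(int(u[0]),int(u[1])),3,(255,0,255),1)
    for q in[(-.1,-.07,.075),(-.1,.019,.136)]:
        u=proj(c,[cp(q)])[0]; u=(u-[sl[1].start,sl[0].start])*fx; cv2.circle(a,(int(u[0]),int(u[1])),3,(0,255,0),1)
    return a
A=draw(im,np.s_[160:285,260:390],3,0); B=draw(c,np.s_[180:305,275:465],2.5,0)
h=max(A.shape[0],B.shape[0]); P=lambda x:cv2.copyMakeBorder(x,0,h-x.shape[0],0,0,0)
cv2.imwrite('pics/ov.png',np.hstack([P(A)[:, :325],P(B)]) if A.shape[1]<=325 else np.hstack([P(A),P(B)[:,:410]]))
E
```

```text
cover [[0.0928, 0.1794], [-0.0948, 0.1818], [0.0909, -0.0179], [-0.0923, -0.0167]]
strip [[0.1012, 0.2116], [-0.1041, 0.2116]]
wallend [[0.0977, -0.2038], [-0.106, -0.2022]]
pad [[-0.1014, 0.0234]]
hinge [[-0.1015, -0.0718]]
```

View pics/ov.png

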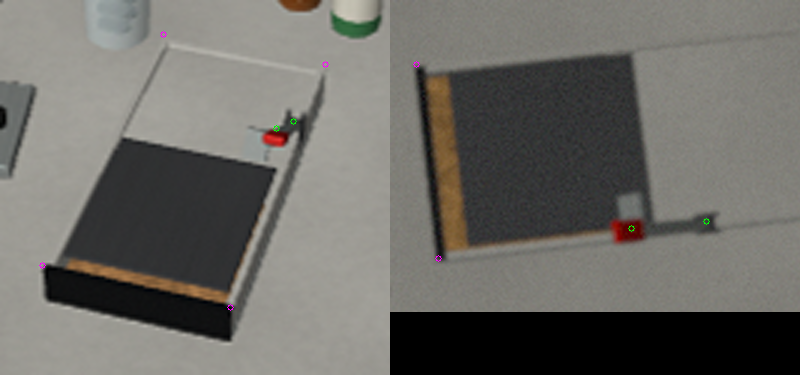

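```bash
cat >> h.py <<'E'
O=O+Rc@np.array([0.,.0025])
from scipy.spatial.transform import Rotation
def st():
    s=robot.read_state(); M=Rotation.from_rotvec(s['orientation']).as_matrix()
    p=np.array(s['tool_pos']); ja=np.degrees(np.arctan2(M[1,0],M[0,0]))
    print('t',round(float(s['t']),2),'pos',p.round(4),'chest',toC(p).round(4),'jaw deg',ja.round(2),'approach',M[:,1].round(3),'F',np.round(s['force'],1),'open',round(float(s['opening']),4),'q6',np.round(s['q'][5],2)); return p,ja
def go(x,y,z,jaw=None,chest=False):
    p,ja=st(); w=toW((x,y)) if chest else np.array([x,y])
    d=np.r_[w,z]-p; t=0 if jaw is None else (jaw-ja+90)%180-90
    print('shift',d.round(4),'turn',np.radians(t).round(4))
E
python3 - <<'E'
from h import *
print('chest yaw',np.degrees(YAW))
go(.03,.06,.12,np.degrees(YAW)+90,True)
for n,mu,a,L,w,px in tools(cam('top'),show=False): print(n,mu,toC(mu))
E
```

```text
chest yaw 5.866533135032247
t 0.25 pos [ 0.2417 -0.5489  0.2182] chest [-0.3823 -0.3871] jaw deg -66.23 approach [-0.     0.001 -1.   ] F [ 0.3 -0.2 -0.4] open 0.0927 q6 -0.09
shift [ 0.3644  0.4869 -0.0982] turn -0.3124
brown [ 0.60853975 -0.56702441] [-0.01925069 -0.44266203]
brown [0.57966343 0.07011598] [0.0171473  0.19409295]
brown [0.44414472 0.44036257] [-0.0798182   0.57625201]
brown [0.43367322 0.19287432] [-0.115531    0.33113024]
brown [0.29781209 0.4130038 ] [-0.22818082  0.56399341]
blue [0.54801346 0.42872045] [0.02231659 0.55405428]
```

```bash
python3 -m inch '[[1,0,0,0.08,0],[1,0.045,0.06,0.08,-0.05],[1,0.09,0.12,0.08,-0.1],[1,0.13,0.17,0.08,-0.2],[1,0.17,0.22,0.06,-0.3],[1,0.2,0.27,0.03,-0.312],[1,0.24,0.32,0,-0.312],[1,0.28,0.37,-0.03,-0.312]]' 20; python3 -m inch '[[1,0.035,0.045,0,0],[1,0.07,0.09,0,0],[1,0.084,0.117,-0.05,0],[1,0.084,0.117,-0.068,0],[1,0.084,0.117,-0.068,0]]'; python3 -c "
from h import *
go(.03,.06,.055,np.degrees(YAW)+90,True)"
```

```text
t: 1.3
tool_pos: [0.4946, -0.2132, 0.2089]
orientation: [-1.255, 1.133, -1.134]
force: [0.9, -1.0, -1.2]
opening: 0.0171
t: 1.92
tool_pos: [0.5769, -0.0964, 0.139]
orientation: [-1.258, 1.136, -1.131]
force: [-0.2, -0.4, 1.8]
opening: 0.0007
t 1.93 pos [ 0.5769 -0.0964  0.139 ] chest [-0.0026  0.0287] jaw deg -84.1 approach [-0.003  0.001 -1.   ] F [-0.2 -0.4  1.8] open 0.0007 q6 1.21
shift [ 0.0292  0.0344 -0.084 ] turn -0.0006
```

```bash
python3 -m inch '[[1,0.029,0.034,-0.04,0],[1,0.029,0.034,-0.07,0],[1,0.029,0.034,-0.082,0],[1,0.029,0.034,-0.085,0],[1,0.029,0.034,-0.087,0],[1,0.029,0.034,-0.088,0]]'; python3 -m inch '[[1,0,0,-0.001,0],[1,0,0,-0.002,0],[1,0,0,-0.002,0]]'
```

```text
t: 2.68
tool_pos: [0.6069, -0.063, 0.0526]
orientation: [-1.256, 1.134, -1.133]
force: [-0.0, 0.7, 0.4]
opening: 0.0006
t: 3.05
tool_pos: [0.6068, -0.0629, 0.0505]
orientation: [-1.256, 1.134, -1.133]
force: [0.4, 0.6, -0.2]
opening: 0.0007
```

```bash
python3 -m inch '[[1,0,0,-0.001,0],[1,0,0,-0.0015,0],[1,0,0,-0.0015,0]]';python3 -m inch '[[1,0,0,-0.0005,0],[1,0,0,-0.001,0],[1,0,0,-0.001,0]]'
```

```text
t: 3.42
tool_pos: [0.607, -0.063, 0.0503]
orientation: [-1.257, 1.134, -1.133]
force: [-4.6, 0.6, 9.6]
opening: 0.0003
t: 3.8
tool_pos: [0.607, -0.063, 0.0503]
orientation: [-1.257, 1.134, -1.133]
force: [-4.7, 0.6, 9.4]
opening: 0.0002
```

```bash
python3 -m inch '[[1,0.0015,-0.015,-0.0012,0],[1,0.0035,-0.035,-0.0012,0],[1,0.0055,-0.055,-0.0012,0],[1,0.0075,-0.075,-0.0012,0],[1,0.0095,-0.095,-0.0012,0]]';python3 -m inch '[[1,0.0015,-0.015,-0.0012,0],[1,0.0035,-0.035,-0.0012,0],[1,0.0055,-0.055,-0.0012,0],[1,0.0075,-0.075,-0.0012,0],[1,0.009,-0.09,-0.0012,0],[1,0.0095,-0.095,-0.0012,0]]'
```

```text
t: 4.42
tool_pos: [0.6171, -0.1588, 0.0503]
orientation: [-1.256, 1.133, -1.134]
force: [-2.0, 0.8, 8.2]
opening: 0.0009
t: 5.18
tool_pos: [0.6275, -0.2541, 0.0503]
orientation: [-1.254, 1.132, -1.135]
force: [-0.8, 5.5, 9.0]
opening: 0.0001
```

```bash
python3 -m inch '[[1,0,0,0.05,0],[1,0,0,0.1,0],[1,-0.03,0.06,0.13,0],[1,-0.07,0.12,0.14,0],[1,-0.12,0.15,0.14,0],[1,-0.15,0.17,0.13,0],[1,-0.15,0.17,0.13,0]]'
python3 - <<'E'
from h import *
go(-.100,.026,.15,np.degrees(YAW)+90,True)
c=cam('top','t2'); g=c['color'].max(2); m=(g<85).astype(np.uint8)
im=c['color'][:,:,::-1]
cv2.imwrite('pics/c2.png',np.vstack([cv2.resize(im[160:310,275:475],None,fx=3,fy=3,interpolation=cv2.INTER_CUBIC)]))
E
```

```text
t: 6.05
tool_pos: [0.4739, -0.0818, 0.178]
orientation: [-1.257, 1.134, -1.13]
force: [0.9, -0.4, -0.0]
opening: 0.0006
t 6.05 pos [ 0.4739 -0.0818  0.178 ] chest [-0.1036  0.0538] jaw deg -84.03 approach [-0.002  0.002 -1.   ] F [ 0.9 -0.4 -0. ] open 0.0006 q6 1.19
shift [ 0.0064 -0.0273 -0.028 ] turn -0.0018
```

View pics/c2.png

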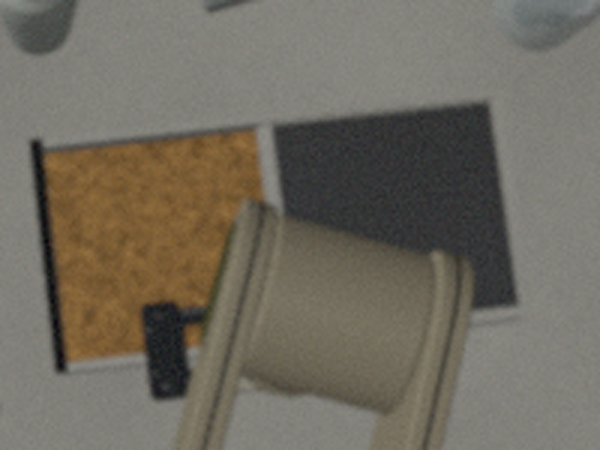

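The tray is now open: cork visible at (150,250), and the cover over the deck with its right edge at (490-517, 102-300). The arm hides the stop. Next I press the stop pad down.

```bash
python3 -m inch '[[1,0.006,-0.026,0,0],[1,0.006,-0.026,-0.028,0],[1,0.006,-0.026,-0.038,0],[1,0.006,-0.024,-0.05,0],[1,0.006,-0.022,-0.06,0],[1,0.006,-0.02,-0.07,0],[1,0.005,-0.018,-0.08,0],[1,0.005,-0.017,-0.085,0]]';python3 -m inch '[[1,0,0.001,-0.005,0],[1,0,0.001,-0.01,0],[1,0,0.001,-0.012,0]]'; python3 -m inch '[[1,0,0,-0.001,0],[1,0,0,-0.002,0]]'; python3 -c "
from h import *
st()"
```

```text
t: 7.1
tool_pos: [0.4811, -0.0999, 0.0939]
orientation: [-1.255, 1.132, -1.133]
force: [-0.2, -0.4, 1.4]
opening: 0.0004
t: 7.48
tool_pos: [0.481, -0.0987, 0.0815]
orientation: [-1.255, 1.132, -1.132]
force: [-0.6, 0.9, 1.7]
opening: 0.0002
t: 7.72
tool_pos: [0.4812, -0.0987, 0.0807]
orientation: [-1.255, 1.132, -1.132]
force: [-6.4, 3.1, 16.0]
opening: 0.0002
t 7.72 pos [ 0.4812 -0.0987  0.0807] chest [-0.098   0.0362] jaw deg -84.05 approach [ 0.001  0.001 -1.   ] F [-6.4  3.1 16. ] open 0.0002 q6 1.16
```

The stop is down: 16 N at tip z 0.0807, against an expected pad top of 0.081. Next is the near muddler.

```bash
python3 -m inch '[[-0.3,0,0,0.04,0],[-0.3,0,0.02,0.08,0.15],[-0.3,0,0.07,0.09,0.3],[-0.3,-0.01,0.12,0.09,0.48],[-0.3,-0.02,0.17,0.09,0.65],[-0.3,-0.03,0.22,0.09,0.82],[-0.3,-0.03,0.22,0.09,1.0],[-0.3,-0.03,0.22,0.09,1.17]]' 25
cat >> h.py <<'E'
def plan(lift=0.12):
    """tools with head direction; prints origin and grasp shifts"""
    c=cam('top'); g=c['color'].max(2).astype(int)
    for n,mu,a,L,w,px in tools(c,show=False):
        if not(.09<L<.14 and w<.03): continue
        e=[]
        for s in(1,-1):
            q=proj(c,[np.r_[mu+s*a*t,.016] for t in np.linspace(.066,.098,9)]).round().astype(int)
            e.append(c['color'][q[:,1],q[:,0]].astype(int).mean(0))
        # head end differs most from the grey table
        far=[np.abs(x-np.array([130,130,125])).sum() for x in e]
        s=1 if far[0]>far[1] else -1
        o=mu+s*a*.021; h=np.degrees(np.arctan2(s*a[1],s*a[0]))
        print(n,'px',px.round(),'origin',o.round(4),'head deg',h.round(1),'chest',toC(o).round(3),'hd chest',(h-np.degrees(YAW)).round(1),'L',L.round(3),'ends',[x.round() .tolist() for x in e])
E
python3 -c "
from h import *
st();plan();cam('top','t3')"
```

```text
t: 8.72
tool_pos: [0.451, 0.122, 0.1707]
orientation: [-1.558, 0.227, -0.227]
force: [0.3, -0.8, -0.5]
opening: 0.0602
t 8.72 pos [0.451  0.122  0.1707] chest [-0.1056  0.2589] jaw deg -16.57 approach [-0.     0.001 -1.   ] F [ 0.3 -0.8 -0.5] open 0.0602 q6 0.44
brown px [162. 289.] origin [0.4488 0.4192] head deg -77.3 chest [-0.077  0.555] hd chest -83.2 L 0.119 ends [[126.0, 126.0, 120.0], [20.0, 22.0, 21.0]]
blue px [166. 251.] origin [0.5466 0.408 ] head deg -94.1 chest [0.019 0.534] hd chest -99.9 L 0.113 ends [[133.0, 131.0, 125.0], [66.0, 69.0, 66.0]]
```

```bash
python3 -c "
from h import *
c=cam('side','s3');tools(c,z=.010);go(.4375,.2139,.1,79.4-90)"
```

```text
brown px [329. 301.] handle mid [0.4327 0.1969] axis deg 79.7 L 0.122 w 0.02 medianHSV [ 13. 166. 113.]
brown px [291. 365.] handle mid [0.443  0.4464] axis deg 103.2 L 0.128 w 0.017 medianHSV [ 13.  166.5 115. ]
blue px [258. 350.] handle mid [0.5489 0.4374] axis deg 86.4 L 0.124 w 0.018 medianHSV [110. 214. 123.]
t 8.88 pos [0.4512 0.1213 0.1707] chest [-0.1054  0.2581] jaw deg -17.17 approach [-0.     0.001 -1.   ] F [-0.1 -0.4 -0. ] open 0.0607 q6 0.45
shift [-0.0137  0.0926 -0.0707] turn 0.1147
```

```bash
python3 -m inch '[[-0.3,-0.005,0.05,0,0.06],[-0.3,-0.013,0.093,-0.04,0.115],[-0.3,-0.013,0.093,-0.09,0.115],[-0.3,-0.013,0.093,-0.14,0.115],[-0.3,-0.013,0.093,-0.16,0.115],[-0.3,-0.013,0.093,-0.166,0.115],[-0.3,-0.013,0.093,-0.166,0.115]]' 25; python3 -m inch '[[1,0,0,0,0],[1,0,0,0,0],[1,0,0,0,0],[1,0,0,0,0]]'; python3 -c "
from h import *
go(-.05,.1085,.1,YAW*57.2958,True)"
```

```text
t: 9.75
tool_pos: [0.4386, 0.2142, 0.0051]
orientation: [-1.565, 0.147, -0.147]
force: [0.4, -0.5, 0.0]
opening: 0.0607
t: 10.25
tool_pos: [0.4388, 0.2143, 0.0054]
orientation: [-1.564, 0.147, -0.147]
force: [-0.4, 0.5, -0.4]
opening: 0.0245
t 10.25 pos [0.4388 0.2143 0.0054] chest [-0.1083  0.3519] jaw deg -10.72 approach [ 0.     0.001 -1.   ] F [-0.4  0.5 -0.4] open 0.0245 q6 0.53
shift [ 0.0828 -0.2361  0.0946] turn 0.2894
```

```bash
python3 -m inch '[[1,0,0,0,0],[1,0,0,0,0],[1,0,0,0.02,0],[1,0,0,0.07,0],[1,0,0,0.09,0],[1,0,0,0.09,0]]'; python3 -c "
from h import *
go(-.05,.1085,.1,YAW*57.2958,True)"
```

```text
t: 11.0
tool_pos: [0.4403, 0.2148, 0.0972]
orientation: [-1.563, 0.144, -0.15]
force: [-0.8, 0.1, -0.5]
opening: 0.0177
t 11.0 pos [0.4403 0.2148 0.0972] chest [-0.1067  0.3523] jaw deg -10.72 approach [ 0.004  0.003 -1.   ] F [-0.8  0.1 -0.5] open 0.0177 q6 0.53
shift [ 0.0813 -0.2367  0.0028] turn 0.2894
```

```bash
python3 -m inch '[[1,0.02,-0.04,0.005,0.1],[1,0.04,-0.09,0.005,0.2],[1,0.06,-0.14,0.005,0.29],[1,0.075,-0.19,0.005,0.29],[1,0.081,-0.237,0.005,0.29],[1,0.081,-0.237,0.003,0.29],[1,0.081,-0.237,0.003,0.29]]'; python3 -c "
from h import *
go(-.05,.1085,.02,YAW*57.2958,True);cam('side','s4')
import cv2;a=cv2.imread('pics/s4.png')[150:330,230:430];cv2.imwrite('pics/s4c.png',cv2.resize(a,None,fx=3,fy=3))"
```

```text
t: 11.88
tool_pos: [0.52, -0.0217, 0.0984]
orientation: [-1.565, -0.081, 0.08]
force: [1.1, 0.8, 0.3]
opening: 0.0176
t 11.88 pos [ 0.52   -0.0217  0.0984] chest [-0.0516  0.1088] jaw deg 5.85 approach [ 0.     0.005 -1.   ] F [1.1 0.8 0.3] open 0.0176 q6 -0.25
shift [ 0.0016 -0.0002 -0.0784] turn 0.0002
```

View pics/s4c.png

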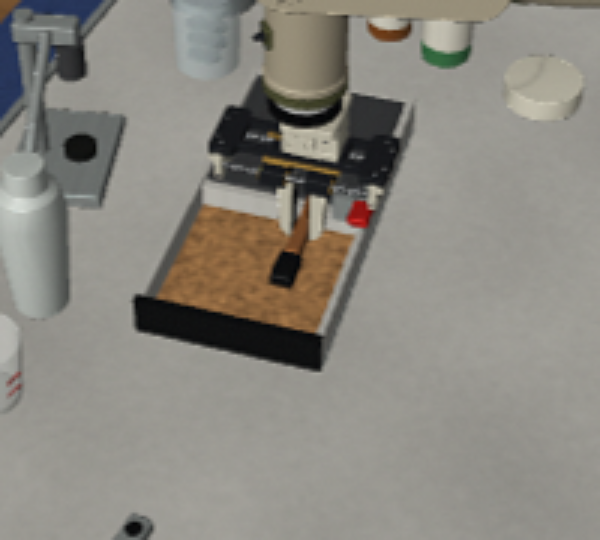

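The muddler hangs above the tray, head (285,268) towards the black end. The red stop is down at (358,212).

```bash
python3 -m inch '[[1,0.001,0,-0.04,0],[1,0.001,0,-0.065,0],[1,0.001,0,-0.074,0],[1,0.001,0,-0.0775,0],[1,0.001,0,-0.0785,0],[1,0.001,0,-0.0785,0]]';  python3 -m inch '[[0.25,0,0,0,0],[0.25,0,0,0,0],[0.25,0,0,0,0],[0.25,0,0,0.02,0],[0.25,0,0,0.08,0],[0.25,0,0,0.14,0]]'; python3 -c "
from h import *
st()"
```

```text
t: 12.68
tool_pos: [0.5221, -0.0212, 0.0214]
orientation: [-1.565, -0.083, 0.079]
force: [-0.5, -0.3, -0.2]
opening: 0.0178
t: 13.42
tool_pos: [0.5213, -0.0211, 0.1624]
orientation: [-1.565, -0.082, 0.08]
force: [1.3, 0.8, 0.7]
opening: 0.0346
t 13.43 pos [ 0.5213 -0.0211  0.1624] chest [-0.0502  0.1093] jaw deg 5.92 approach [ 0.001  0.005 -1.   ] F [1.3 0.8 0.7] open 0.0346 q6 -0.25
```

```bash
python3 -m inch '[[-0.3,0,0.05,0,0.18],[-0.3,0,0.1,0,0.36],[-0.3,0.0,0.15,0,0.54],[-0.3,0.0,0.2,0,0.72],[-0.3,0,0.23,0,0.9],[-0.3,0,0.23,0,1.08],[-0.3,0,0.23,0,1.26],[-0.3,0,0.23,0,1.44]]'; python3 -m inch '[[-0.3,0,0,0,0.18],[-0.3,0,0,0,0.36],[-0.3,0.0,0,0,0.54],[-0.3,0.0,0,0,0.72],[-0.3,0,0,0,0.9],[-0.3,0,0,0,1.08],[-0.3,0,0,0,1.26],[-0.3,0,0,0,1.44]]';python3 -c "
from h import *
plan();c=cam('side');tools(c,z=.01);go(.5466,.408,.1,-94.1-90);cam('top','t5')"
```

```text
t: 14.42
tool_pos: [0.5212, 0.209, 0.1622]
orientation: [-1.215, -1.191, 1.195]
force: [-0.6, -0.5, 0.7]
opening: 0.0606
t: 15.42
tool_pos: [0.5186, 0.217, 0.1621]
orientation: [-0.18, -2.12, 2.153]
force: [1.4, 0.3, -0.2]
opening: 0.0602
brown px [330. 236.] handle mid [ 0.5398 -0.0681] axis deg 136.9 L 0.204 w 0.126 medianHSV [ 15. 141. 137.]
brown px [291. 365.] handle mid [0.4429 0.4466] axis deg 103.2 L 0.128 w 0.017 medianHSV [ 13. 166. 116.]
blue px [258. 350.] handle mid [0.5488 0.4375] axis deg 86.4 L 0.124 w 0.018 medianHSV [110. 214. 124.]
t 15.53 pos [0.5181 0.2181 0.162 ] chest [-0.029   0.3475] jaw deg 170.42 approach [ 0.001 -0.015 -1.   ] F [ 0.6 -0.2  0.1] open 0.0602 q6 -2.65
shift [ 0.0285  0.1899 -0.062 ] turn 0.0956
```

View pics/t5.png

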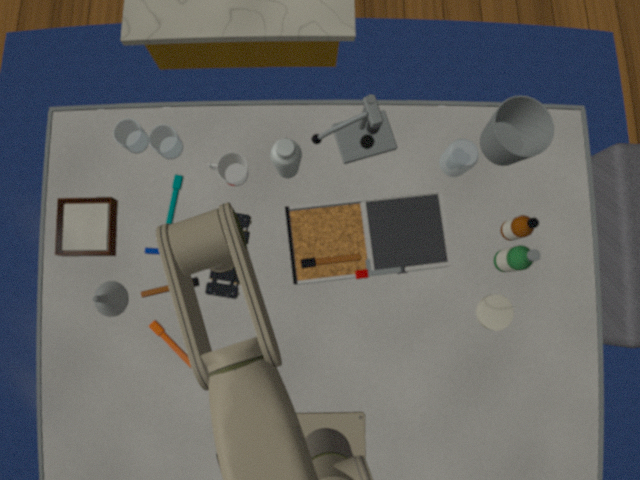

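The top view shows the first muddler in the tray at (330,261), head at (309,262) towards the black strip. The stop is down at (362,273). There is no fourth tool. The blue opener has not moved.

```bash
python3 -m inch '[[-0.3,0.005,0.05,0,0],[-0.3,0.015,0.1,-0.01,0],[-0.3,0.028,0.15,-0.04,0],[-0.3,0.028,0.19,-0.06,0.05],[-0.3,0.028,0.19,-0.08,0.095],[-0.3,0.028,0.19,-0.09,0.095],[-0.3,0.028,0.19,-0.09,0.095]]';python3 -c "
from h import *
go(.5466,.408,.005,-94.1-90)"
```

```text
t: 16.45
tool_pos: [0.5459, 0.4067, 0.0711]
orientation: [-0.08, -2.168, 2.203]
force: [0.3, -0.1, 0.6]
opening: 0.0603
t 16.45 pos [0.5459 0.4067 0.0711] chest [0.0179 0.5324] jaw deg 175.88 approach [ 0.001 -0.016 -1.   ] F [ 0.3 -0.1  0.6] open 0.0603 q6 -2.49
shift [ 0.0007  0.0013 -0.0661] turn 0.0003
```

```bash
python3 -m inch '[[-0.3,0.001,0.001,-0.04,0],[-0.3,0.001,0.001,-0.058,0],[-0.3,0.001,0.001,-0.066,0],[-0.3,0.001,0.001,-0.066,0],[1,0.001,0.001,-0.066,0],[1,0.001,0.001,-0.066,0],[1,0.001,0.001,-0.066,0],[1,0.001,0.001,-0.066,0]]'; python3 -m inch '[[1,0,0,0,0],[1,0,0,0,0],[1,0,0,0,0],[1,0,0,0.02,0],[1,0,0,0.07,0],[1,0,0,0.1,0],[1,0,0,0.1,0]]'; python3 -c "
from h import *
go(0,.1085,.1,YAW*57.2958,True)"
```

```text
t: 17.45
tool_pos: [0.547, 0.4078, 0.0054]
orientation: [-0.081, -2.168, 2.203]
force: [0.4, -0.1, 0.3]
opening: 0.0247
t: 18.32
tool_pos: [0.5495, 0.4095, 0.111]
orientation: [-0.088, -2.177, 2.201]
force: [0.2, 0.7, -1.5]
opening: 0.018
t 18.32 pos [0.5495 0.4095 0.111 ] chest [0.0219 0.5348] jaw deg 175.88 approach [ 0.008 -0.011 -1.   ] F [ 0.2  0.7 -1.5] open 0.018 q6 -2.49
shift [ 0.0218 -0.4263 -0.011 ] turn 0.1742
```

```bash
python3 -m inch '[[1,-0.01,0,0,-0.18],[1,-0.01,-0.02,0.01,-0.36],[1,-0.02,-0.04,0.01,-0.54],[1,-0.02,-0.06,0.01,-0.72],[1,-0.02,-0.08,0.01,-0.9],[1,-0.02,-0.11,0.01,-1.08],[1,-0.02,-0.14,0.01,-1.26],[1,-0.02,-0.17,0.01,-1.44]]'; python3 -m inch '[[1,0,0,0,-0.18],[1,0,0,0,-0.36],[1,0,0,0,-0.54],[1,0,-0.03,0,-0.72],[1,0.02,-0.06,0,-0.9],[1,0.03,-0.1,0,-1.08],[1,0.04,-0.14,0,-1.26],[1,0.04,-0.18,0,-1.44]]'; python3 -c "
from h import *
go(0,.1085,.1,YAW*57.2958,True)"
```

```text
t: 19.32
tool_pos: [0.5285, 0.2382, 0.1197]
orientation: [-1.182, -1.234, 1.262]
force: [-0.2, -0.0, -1.3]
opening: 0.0181
t: 20.32
tool_pos: [0.5681, 0.0569, 0.1185]
orientation: [-1.554, -0.13, 0.149]
force: [0.4, 0.8, -1.1]
opening: 0.0178
t 20.32 pos [0.5681 0.0569 0.1185] chest [0.0042 0.1821] jaw deg 10.2 approach [-0.014  0.011 -1.   ] F [ 0.4  0.8 -1.1] open 0.0178 q6 -0.18
shift [ 0.0033 -0.0737 -0.0185] turn -0.0756
```

```bash
python3 -m inch '[[1,0.003,-0.03,0,-0.075],[1,0.003,-0.06,-0.01,-0.075],[1,0.003,-0.074,-0.018,-0.075],[1,0.003,-0.074,-0.018,-0.075]]'; python3 -c "
from h import *
p,j=go(0,.1085,.0205,YAW*57.2958,True) or (0,0);c=cam('side','s6')
import cv2;a=c['color'][150:330,230:430,::-1];cv2.imwrite('pics/s6c.png',cv2.resize(a,None,fx=2,fy=2))"
```

```text
t: 20.82
tool_pos: [0.5698, -0.0174, 0.0988]
orientation: [-1.556, -0.068, 0.091]
force: [-0.7, 0.3, -1.7]
opening: 0.0173
t 20.82 pos [ 0.5698 -0.0174  0.0988] chest [-0.0016  0.1081] jaw deg 5.83 approach [-0.016  0.012 -1.   ] F [-0.7  0.3 -1.7] open 0.0173 q6 -0.23
shift [ 0.0015  0.0006 -0.0783] turn 0.0006
```

View pics/s6c.png

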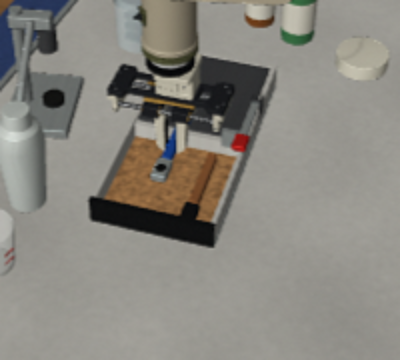

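The opener is above the middle slot, head (160,170) forward, and the first muddler lies at (200,185). I lower it and release.

```bash
python3 -m inch '[[1,0.0015,0,-0.04,0],[1,0.0015,0,-0.065,0],[1,0.0015,0,-0.074,0],[1,0.0015,0,-0.077,0],[1,0.0015,0,-0.078,0],[1,0.0015,0,-0.078,0]]';  python3 -m inch '[[0.25,0,0,0,0],[0.25,0,0,0,0],[0.25,0,0,0,0],[0.25,0,0,0.02,0],[0.25,0,0,0.08,0],[0.25,0,0,0.14,0]]'; python3 -m inch '[[-0.3,0,0.05,0,0.18],[-0.3,-0.01,0.1,0,0.36],[-0.3,-0.03,0.15,0,0.54],[-0.3,-0.06,0.2,0,0.72],[-0.3,-0.09,0.25,0,0.9],[-0.3,-0.11,0.29,0,1.08],[-0.3,-0.11,0.32,0,1.26],[-0.3,-0.11,0.34,0,1.44]]';  python3 -m inch '[[-0.3,0,0,0,0.18],[-0.3,0,0,0,0.36],[-0.3,0.0,0,0,0.54],[-0.3,0.0,0,0,0.72],[-0.3,0,0,0,0.9],[-0.3,0,0,0,1.08],[-0.3,0,0,0,1.2],[-0.3,0,0,0,1.2]]';python3 -c "
from h import *
plan();c=cam('side');tools(c,z=.01);go(.4488,.4192,.1,-77.3-90)"
```

```text
t: 21.62
tool_pos: [0.5728, -0.0167, 0.0227]
orientation: [-1.556, -0.071, 0.09]
force: [-0.0, 0.6, -1.9]
opening: 0.0176
t: 22.38
tool_pos: [0.5724, -0.0166, 0.1654]
orientation: [-1.556, -0.071, 0.09]
force: [1.0, -0.2, -0.3]
opening: 0.0348
t: 23.38
tool_pos: [0.4621, 0.3252, 0.1672]
orientation: [-1.218, -1.18, 1.207]
force: [-0.6, 0.5, -0.1]
opening: 0.0604
t: 24.38
tool_pos: [0.4624, 0.3253, 0.1687]
orientation: [-0.409, -1.997, 2.023]
force: [0.5, 0.5, -0.1]
opening: 0.0606
blue px [338. 240.] origin [ 0.5721 -0.0237] head deg 95.5 chest [0.    0.102] hd chest 89.6 L 0.116 ends [[70.0, 74.0, 73.0], [112.0, 104.0, 93.0]]
brown px [330. 241.] handle mid [ 0.5264 -0.0441] axis deg 96.9 L 0.163 w 0.08 medianHSV [ 15. 142. 136.]
brown px [291. 365.] handle mid [0.4429 0.4466] axis deg 103.2 L 0.128 w 0.017 medianHSV [ 13. 166. 116.]
t 24.48 pos [0.4623 0.3253 0.1682] chest [-0.0735  0.4599] jaw deg 157.39 approach [ 0.006 -0.014 -1.   ] F [-0.6  0.1  0.2] open 0.0607 q6 -2.21
shift [-0.0135  0.0939 -0.0682] turn 0.6162
```

```bash
python3 -m inch '[[-0.3,-0.005,0.05,-0.02,0.1],[-0.3,-0.0135,0.094,-0.06,0.25],[-0.3,-0.0135,0.094,-0.09,0.4],[-0.3,-0.0135,0.094,-0.1,0.5],[-0.3,-0.0135,0.094,-0.1,0.55],[-0.3,-0.0135,0.094,-0.1,0.55]]'; python3 -c "
from h import *
go(.4488,.4192,.005,-77.3-90)"
```

```text
t: 25.22
tool_pos: [0.4488, 0.4193, 0.0683]
orientation: [-0.151, 2.125, -2.147]
force: [0.6, 0.8, 0.4]
opening: 0.0604
t 25.23 pos [0.4488 0.4193 0.0683] chest [-0.0774  0.5548] jaw deg -171.22 approach [ 0.012 -0.009 -1.   ] F [0.6 0.8 0.4] open 0.0604 q6 -2.61
shift [ 0.     -0.0001 -0.0633] turn 0.0684
```

```bash
python3 -m inch '[[-0.3,0,0,-0.04,0],[-0.3,0,0,-0.056,0],[-0.3,0,0,-0.063,0],[-0.3,0,0,-0.063,0],[1,0,0,-0.063,0],[1,0,0,-0.063,0],[1,0,0,-0.063,0],[1,0,0,-0.063,0]]'; python3 -m inch '[[1,0,0,0,0],[1,0,0,0,0],[1,0,0,0,0],[1,0,0,0.02,0],[1,0,0,0.07,0],[1,0,0,0.11,0],[1,0,0,0.11,0]]'; python3 -m inch '[[1,0,-0.01,0,-0.18],[1,0,-0.03,0,-0.36],[1,0,-0.05,0,-0.54],[1,0,-0.07,0.0,-0.72],[1,0,-0.09,0,-0.9],[1,0.01,-0.13,0,-1.08],[1,0.03,-0.17,0,-1.26],[1,0.05,-0.2,0,-1.44]]'; python3 -c "
from h import *
go(0.05,.1085,.12,YAW*57.2958,True)"
```

```text
t: 26.22
tool_pos: [0.4489, 0.4194, 0.0055]
orientation: [-0.151, 2.125, -2.147]
force: [1.3, 1.2, -0.4]
opening: 0.0249
t: 27.1
tool_pos: [0.4517, 0.4217, 0.1221]
orientation: [-0.142, 2.128, -2.138]
force: [-0.1, -0.6, -0.5]
opening: 0.0176
t: 28.1
tool_pos: [0.5015, 0.2201, 0.1217]
orientation: [-1.077, -1.398, 1.429]
force: [0.6, 0.3, -0.2]
opening: 0.0175
t 28.1 pos [0.5015 0.2201 0.1217] chest [-0.0453  0.3512] jaw deg 105.92 approach [-0.002 -0.021 -1.   ] F [ 0.6  0.3 -0.2] open 0.0175 q6 -1.51
shift [ 0.1196 -0.2317 -0.0017] turn 1.3953
```

```bash
python3 -m inch '[[1,0,0,0,-0.18],[1,0,0,0,-0.36],[1,0,0,0,-0.54],[1,0,0,0,-0.72],[1,0.02,-0.02,0,-0.9],[1,0.04,-0.06,0,-1.08],[1,0.06,-0.1,0,-1.26],[1,0.08,-0.15,0,-1.44]]'; python3 -m inch '[[1,0.02,-0.04,0,-0.15],[1,0.035,-0.075,0,-0.3],[1,0.035,-0.08,0,-0.306],[1,0.035,-0.08,0,-0.306]]'; python3 -c "
from h import *
go(0.05,.1085,.0205,YAW*57.2958,True);c=cam('side','s7')
import cv2;a=c['color'][150:330,230:430,::-1];cv2.imwrite('pics/s7c.png',cv2.resize(a,None,fx=2,fy=2))"
```

```text
t: 29.1
tool_pos: [0.5814, 0.0693, 0.1212]
orientation: [-1.544, -0.3, 0.334]
force: [0.1, 0.1, 0.2]
opening: 0.0177
t: 29.6
tool_pos: [0.6156, -0.0106, 0.1206]
orientation: [-1.562, -0.06, 0.095]
force: [-0.3, 0.4, -0.8]
opening: 0.0178
t 29.6 pos [ 0.6156 -0.0106  0.1206] chest [0.0447 0.1101] jaw deg 5.67 approach [-0.023  0.006 -1.   ] F [-0.3  0.4 -0.8] open 0.0178 q6 -0.2
shift [ 0.0055 -0.0011 -0.1001] turn 0.0035
```

View pics/s7c.png

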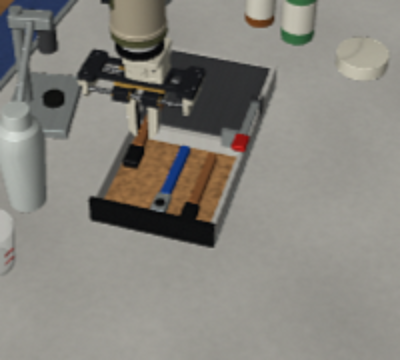

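The second muddler is above the third slot, head (132,155) forward, with the other two lying flat side by side. I lower it and release.

```bash
python3 -m inch '[[1,0.005,-0.001,-0.05,0],[1,0.005,-0.001,-0.085,0],[1,0.005,-0.001,-0.094,0],[1,0.005,-0.001,-0.098,0],[1,0.005,-0.001,-0.1,0],[1,0.005,-0.001,-0.1,0]]';  python3 -m inch '[[0.25,0,0,0,0],[0.25,0,0,0,0],[0.25,0,0,0,0],[0.25,0,0,0.02,0],[0.25,0,0,0.08,0],[0.25,0,0,0.14,0]]'; python3 -c "
from h import *
go(-.1,.05,.14,YAW*57.2958+90,True)"
```

```text
t: 30.4
tool_pos: [0.6217, -0.0109, 0.0222]
orientation: [-1.562, -0.063, 0.094]
force: [0.9, -0.2, -0.8]
opening: 0.0176
t: 31.15
tool_pos: [0.6214, -0.0109, 0.1648]
orientation: [-1.562, -0.063, 0.094]
force: [1.1, 0.9, 0.6]
opening: 0.035
t 31.15 pos [ 0.6214 -0.0109  0.1648] chest [0.0503 0.1092] jaw deg 5.73 approach [-0.02   0.006 -1.   ] F [1.1 0.9 0.6] open 0.035 q6 -0.2
shift [-0.1435 -0.0743 -0.0248] turn -1.5684
```

```bash
python3 -m inch '[[0.03,-0.03,-0.015,0.01,0],[0.03,-0.07,-0.035,0,0],[0.03,-0.11,-0.06,-0.01,0],[0.03,-0.14,-0.08,-0.02,0],[0.03,-0.142,-0.082,-0.025,0],[0.03,-0.142,-0.082,-0.025,0]]'; python3 -c "
from h import *
go(-.1,.042,.056,YAW*57.2958,True);plan()
c=cam('top','t8');a=c['color'][180:300,275:465,::-1];cv2.imwrite('pics/c8.png',cv2.resize(a,None,fx=3,fy=3,interpolation=cv2.INTER_CUBIC))"
```

```text
t: 31.9
tool_pos: [0.48, -0.0929, 0.1408]
orientation: [-1.562, -0.063, 0.092]
force: [0.3, -0.2, 0.3]
opening: 0.0453
t 31.9 pos [ 0.48   -0.0929  0.1408] chest [-0.0987  0.0421] jaw deg 5.69 approach [-0.019  0.006 -1.   ] F [ 0.3 -0.2  0.3] open 0.0453 q6 -0.4
shift [-0.0013 -0.0002 -0.0848] turn 0.0032
```

View pics/c8.png

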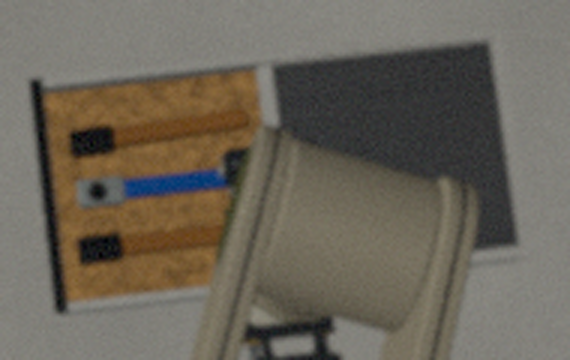

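All three tools lie in the tray, parallel, heads at (92,140), (100,190) and (100,248), all towards the black strip. Next I pinch the stop pad and lift it.

```bash
python3 -m inch '[[0.03,-0.001,0,-0.04,0],[0.03,-0.001,0,-0.07,0],[0.03,-0.001,0,-0.08,0],[0.03,-0.001,0,-0.083,0],[0.03,-0.001,0,-0.083,0]]' 15;  python3 -m inch '[[1,0,0,0,0],[1,0,0,0,0],[1,0,0,0,0],[1,0,0,0,0]]'; python3 -c "
from h import *
p,j=st();cc=toC(p)
for th in (.1,.2,.3,.4,.5,.6,.63):
    r=cc[1]+.07; d=Rc@np.array([0,r*(np.cos(th)-1)]); print(th,d.round(4),(r*np.sin(th)).round(4))"
```

```text
t: 32.62
tool_pos: [0.4806, -0.0927, 0.059]
orientation: [-1.563, -0.066, 0.092]
force: [0.0, -0.1, -0.2]
opening: 0.0452
t: 33.12
tool_pos: [0.4803, -0.0929, 0.0595]
orientation: [-1.563, -0.065, 0.093]
force: [-3.9, -0.4, 5.6]
opening: 0.0242
t 33.12 pos [ 0.4803 -0.0929  0.0595] chest [-0.0983  0.0421] jaw deg 5.77 approach [-0.018  0.005 -1.   ] F [-3.9 -0.4  5.6] open 0.0242 q6 -0.4
0.1 [ 0.0001 -0.0006] 0.0112
0.2 [ 0.0002 -0.0022] 0.0223
0.3 [ 0.0005 -0.005 ] 0.0331
0.4 [ 0.0009 -0.0088] 0.0436
0.5 [ 0.0014 -0.0136] 0.0537
0.6 [ 0.002  -0.0195] 0.0633
0.63 [ 0.0022 -0.0214] 0.066
```

```bash
python3 -m inch '[[1,0,-0.0005,0.011,0],[1,0,-0.002,0.022,0],[1,0.0005,-0.005,0.033,0],[1,0.001,-0.009,0.0435,0],[1,0.0015,-0.0135,0.0535,0],[1,0.002,-0.0195,0.0625,0],[1,0.002,-0.021,0.065,0],[1,0.002,-0.021,0.065,0]]';  python3 -c "
from h import *
st()"
```

```text
t: 34.12
tool_pos: [0.4826, -0.1141, 0.125]
orientation: [-1.563, -0.066, 0.092]
force: [-2.6, 2.5, 1.7]
opening: 0.0237
t 34.12 pos [ 0.4826 -0.1141  0.125 ] chest [-0.0983  0.0207] jaw deg 5.75 approach [-0.017  0.005 -1.   ] F [-2.6  2.5  1.7] open 0.0237 q6 -0.44
```

```bash
python3 -m inch '[[1,0,-0.001,0.003,0],[1,0,-0.001,0.003,0]]'; python3 -m inch '[[0.03,0,0,0,0],[0.03,0,0,0,0],[0.03,0,0,0,0],[0.03,0,0,0.05,0],[0.03,-0.02,0,0.09,0],[0.03,-0.03,0.05,0.09,0],[0.03,-0.03,0.1,0.09,0],[0.03,-0.03,0.15,0.09,0]]';  python3 - <<'E'
from h import *
st(); im=[]
for n,sl,z in(('side',np.s_[150:270,270:390],(.075,)),('top',np.s_[180:300,300:465],())):
    c=cam(n); a=cv2.resize(c['color'][sl][:,:,::-1],None,fx=3,fy=3,interpolation=cv2.INTER_CUBIC); im.append(a[:360,:400])
    hsv=cv2.cvtColor(c['color'],cv2.COLOR_RGB2HSV); m=cv2.inRange(hsv,(0,180,90),(4,255,255))|cv2.inRange(hsv,(175,180,90),(180,255,255))
    pts=np.argwhere(m)[:,::-1]; w=toW((-.1,.0191)); w2=toW((-.1,.038))
    pts=pts[(pts[:,1]>150)&(pts[:,1]<300)&(pts[:,0]>270)&(pts[:,0]<460)]
    print(n,'red',len(pts),pts.mean(0) if len(pts) else None,'pred up/down',proj(c,[np.r_[w,.136],np.r_[w2,.075]]).round(1).tolist())
cv2.imwrite('pics/c9.png',np.hstack(im))
E
```

```text
t: 34.38
tool_pos: [0.4824, -0.1149, 0.1266]
orientation: [-1.563, -0.065, 0.092]
force: [4.1, 1.2, -11.4]
opening: 0.0244
t: 35.38
tool_pos: [0.4524, 0.0363, 0.2174]
orientation: [-1.563, -0.066, 0.09]
force: [0.8, 0.4, -0.2]
opening: 0.045
t 35.38 pos [0.4524 0.0363 0.2174] chest [-0.1129  0.1734] jaw deg 5.7 approach [-0.016  0.005 -1.   ] F [ 0.8  0.4 -0.2] open 0.045 q6 -0.14
side red 10 [350.  203.5] pred up/down [[351.9, 203.4], [349.7, 220.8]]
top red 28 [368.53571429 271.85714286] pred up/down [[370.6, 271.7], [360.3, 273.7]]
```

View pics/c9.png

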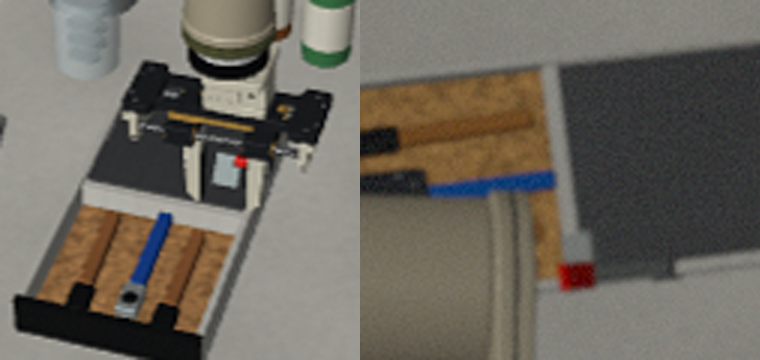

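The upper stop was felt (11.4 N downwards) and the red pad sits near its predicted up position. I compare it with the starting picture.

Run:
```python
from h import *
def red(a):
    hsv=cv2.cvtColor(a,cv2.COLOR_RGB2HSV); m=cv2.inRange(hsv,(0,150,70),(6,255,255))|cv2.inRange(hsv,(174,150,70),(180,255,255))
    p=np.argwhere(m)[:,::-1]; p=p[(p[:,1]>250)&(p[:,1]<300)&(p[:,0]>330)&(p[:,0]<420)]; return len(p),p.mean(0),p.min(0),p.max(0)
for f in('top0','t5'): print(f,red(cv2.imread(f'pics/{f}.png')[:,:,::-1].copy()))
print('now',red(cam('top')['color']))
go(.03,-.12,.08,YAW*57.2958,True)
```

```text
top0 (92, array([369.26086957, 271.68478261]), array([363, 268]), array([375, 276]))
t5 (89, array([361.49438202, 273.43820225]), array([356, 269]), array([367, 277]))
now (83, array([371.68674699, 271.59036145]), array([366, 268]), array([377, 276]))
t 35.52 pos [0.4523 0.0369 0.217 ] chest [-0.1129  0.174 ] jaw deg 5.99 approach [-0.017  0.005 -1.   ] F [ 0.1 -0.9 -0.3] open 0.045 q6 -0.14
shift [ 0.1722 -0.2779 -0.137 ] turn -0.0021
```

```bash
python3 -m inch '[[1,0.04,-0.02,0,-0.18],[1,0.08,-0.05,0,-0.36],[1,0.12,-0.08,0,-0.54],[1,0.15,-0.12,0,-0.72],[1,0.17,-0.17,0,-0.9],[1,0.17,-0.22,0,-1.08],[1,0.17,-0.27,-0.03,-1.26],[1,0.17,-0.27,-0.06,-1.44]]'; python3 -m inch '[[1,0,-0.008,-0.03,-0.13],[1,0,-0.008,-0.06,-0.13],[1,0,-0.008,-0.08,-0.13],[1,0,-0.008,-0.09,-0.13],[1,0,-0.008,-0.09,-0.13]]'; python3 -c "
from h import *
go(.03,-.115,.0525,YAW*57.2958+90,True)"
```

```text
t: 36.52
tool_pos: [0.6213, -0.2394, 0.1565]
orientation: [-1.292, 1.046, -1.035]
force: [0.2, -0.0, 0.5]
opening: 0.0004
t: 37.15
tool_pos: [0.6211, -0.2475, 0.0662]
orientation: [-1.237, 1.142, -1.132]
force: [-0.0, -0.4, 0.7]
opening: 0.0006
t 37.15 pos [ 0.6211 -0.2475  0.0662] chest [ 0.0259 -0.1261] jaw deg -84.62 approach [ 0.005  0.015 -1.   ] F [-0.  -0.4  0.7] open 0.0006 q6 1.01
shift [ 0.0029  0.0115 -0.0137] turn 0.0086
```

```bash
python3 -m inch '[[1,0.002,0.005,-0.01,0],[1,0.002,0.005,-0.014,0],[1,0.002,0.005,-0.015,0],[1,0.002,0.005,-0.016,0]]'; python3 -m inch '[[1,0,0,-0.0007,0],[1,0,0,-0.0013,0],[1,0,0,-0.0013,0]]'
```

```text
t: 37.65
tool_pos: [0.6233, -0.2425, 0.0504]
orientation: [-1.237, 1.142, -1.132]
force: [0.6, 0.3, 0.0]
opening: 0.0005
t: 38.02
tool_pos: [0.6234, -0.2426, 0.0503]
orientation: [-1.237, 1.142, -1.133]
force: [-4.6, 2.5, 7.1]
opening: 0.0004
```

Contact at 7 N. I drag towards +y of the chest (-0.0103 in x per 0.1 in y).

```bash
python3 -m inch '[[1,-0.0015,0.015,-0.0013,0],[1,-0.0035,0.035,-0.0013,0],[1,-0.0055,0.055,-0.0013,0],[1,-0.0075,0.075,-0.0013,0],[1,-0.0095,0.095,-0.0013,0],[1,-0.0105,0.105,-0.0013,0]]'; python3 -m inch '[[1,-0.0015,0.015,-0.0013,0],[1,-0.0035,0.035,-0.0013,0],[1,-0.0055,0.055,-0.0013,0],[1,-0.0075,0.075,-0.0013,0],[1,-0.009,0.09,-0.0013,0]]'; python3 -m inch '[[1,-0.0005,0.006,-0.0013,0],[1,-0.0012,0.012,-0.0013,0],[1,-0.0014,0.014,-0.0013,0]]'
```

```text
t: 38.78
tool_pos: [0.6127, -0.1368, 0.0503]
orientation: [-1.238, 1.141, -1.133]
force: [-6.1, -1.3, 8.6]
opening: 0.0006
t: 39.4
tool_pos: [0.6033, -0.0462, 0.0503]
orientation: [-1.239, 1.14, -1.133]
force: [-6.4, -2.8, 11.0]
opening: 0.0007
t: 39.78
tool_pos: [0.6024, -0.0323, 0.0503]
orientation: [-1.239, 1.138, -1.134]
force: [-0.9, -4.4, 7.7]
opening: 0.0
```

```bash
python3 -m inch '[[1,-0.0005,0.005,-0.0016,0],[1,-0.001,0.01,-0.0016,0],[1,-0.001,0.01,-0.0016,0]]'; python3 -m inch '[[1,0,0,0.05,0],[1,0,0,0.1,0],[1,0.0,0,0.15,0],[1,-0.04,0.04,0.17,0],[1,-0.08,0.09,0.17,0],[1,-0.12,0.14,0.17,0],[1,-0.16,0.19,0.17,0],[1,-0.19,0.24,0.17,0]]'
python3 - <<'E'
from h import *
st(); c=cam('top','t10'); g=c['color'].max(2)
p=ray(c,np.argwhere(g<85)[:,::-1],.05); q=toC(p); q=q[(abs(q[:,0])<.05)&(abs(q[:,1])<.205)]; print('dark y range',np.percentile(q[:,1],[0.5,99.5]))
s=cam('side'); a=np.hstack([cv2.resize(c['color'][180:300,275:465,::-1],None,fx=2.4,fy=2.4),cv2.resize(s['color'][165:285,265:390,::-1],None,fx=2.4,fy=2.4)]); cv2.imwrite('pics/c10.png',a)
E
```

```text
t: 40.15
tool_pos: [0.6027, -0.0223, 0.0503]
orientation: [-1.238, 1.135, -1.136]
force: [-0.3, -1.8, 6.9]
opening: 0.0006
t: 41.15
tool_pos: [0.4112, 0.2188, 0.2204]
orientation: [-1.236, 1.135, -1.137]
force: [1.7, 0.8, 0.7]
opening: 0.0004
t 41.15 pos [0.4112 0.2188 0.2204] chest [-0.1352  0.3593] jaw deg -84.54 approach [ 0.011  0.011 -1.   ] F [1.7 0.8 0.7] open 0.0004 q6 1.85
dark y range [0.00398446 0.20408185]
```

View pics/c10.png

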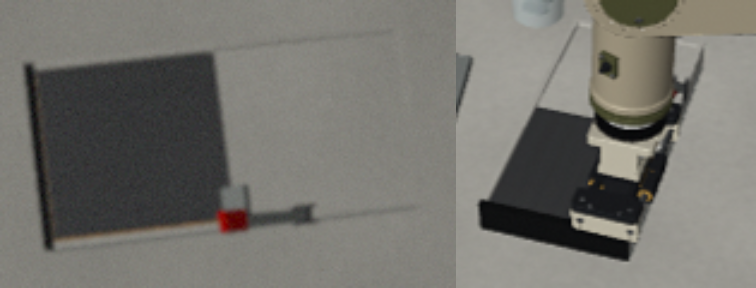

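View pics/t10.png

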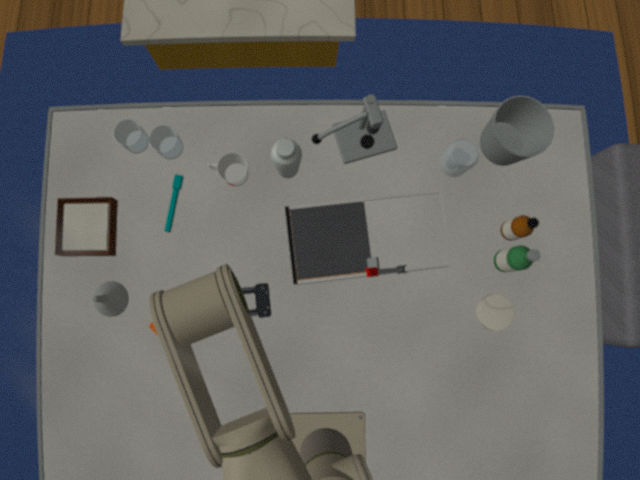

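The cover is shut against the black end (edges measured at chest y 4 to 204 mm). The stop is up at (372,271) and the bystanders are where they were. Handing in.

```bash
python3 -c "
from plant import robot
print(robot.close_job())"
```

```text
the job is handed in; nothing more can be done
None
```

The job is done and handed in at about 41 s of robot time.

- **What I did:** I slid the cover open to its end stop and pressed the hinged stop right down. I then laid the three tools that were out, two muddlers and one opener, side by side in the tray with heads towards the black strip. After that I pinched the stop fully up again and slid the cover shut. There was no fourth tool. The orange and turquoise look-alikes and the other items were not touched.
- **Stop down:** I pressed the pad with 16 N, and the fingertip height of 80.7 mm matched the expected pad top of 81 mm.
- **Tools:** The picture taken before closing shows all three lying flat and parallel, heads at the strip end.
- **Stop up:** I felt the upper limit at 11 N. The pad now sits about 2 px past where it was in the first picture, towards the up side, so it had probably not been quite fully up at the start.
- **Cover shut:** The fingers slipped on over the cover at its stop on the last push. The picture puts the cover at chest y 4 to 204 mm, which is shut within the roughly 2 mm measuring error.
- **One disagreement:** The side camera put things 3 to 4 mm further along y than the top camera. I went mainly by the top view, with the chest shifted 2.5 mm towards the side view. It caused no trouble.

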